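# Load the crown die into the light-curing unit

## Robot

A 7-joint arm with a two-finger parallel gripper is mounted at the origin on the work surface. World frame = base frame: x ahead of the robot, y to its left, z up, the work surface at z = 0. Lengths are in m, angles in rad, forces in N, time in s.
With the tool pointing down it reaches from about 0.425 to 0.95 m from the base axis. Payload 16.7 kg.
Tool frame: the origin (TCP) lies at the very end of the fingers, on their centre line; the grasp point (between the pads) lies 19 mm behind it; x points along the fingers, y is the direction in which the jaws open and shut, and the axes are right-handed (so a half turn about x gives the same grasp; the last joint's range is limited). The gripper opens to 94 mm and grips with 3 to 60 N. Pads are 16 mm wide; open, the fingers measure 119 mm over their backs; the gripper's body (75 mm by 177 mm) begins 78 mm behind the grasp point.
Start: joints at [0.958, 0.426, 0.074, 1.606, -0.034, 1.111, -0.067], TCP at [0.302, -0.604, 0.205] pointing down, gripper open.
Joint ranges: [-2.85, 2.85], [-0.5, 2.14], [-1.23, 1.37], [0.21, 2.46], [-1.02, 4.16], [0.16, 2.05], [-2.73, 2.73]. Speed limits (rad/s): [1.89, 1.89, 2.39, 2.39, 3.01, 3.01, 3.01].

## Interface

Orientations are given as a unit quaternion [w, x, y, z].
In Python, from bench import manip gives the robot as it stands.
- The arm moves only by the tool send_rows, never from a script. Its argument "deltas" is a list that holds one entry, the list of rows, each a list of 7 numbers: the opening, from 0 (shut) to 1 (fully open), then the shift along the tool's x, y, z in mm, then the turn, a rotation vector about the tool's x, y, z in degrees. In form: [[[jaw, tx, ty, tz, rx, ry, rz], ...]]. A call has 1 to 12 rows; each row is the pose to reach, as a shift and turn from the pose commanded when the call began, along the tool's axes at that moment; what a row does not reach only later rows make up. A row lasts 1/8 s, in which the tool goes at most 62.5 mm and 10.7 degrees, less where a joint would pass 70% of its speed; a pose out of reach is approached as far as the arm can. A call with a gripper value outside its range is refused whole. The fingers move at their own pace and stop on an object; "force" is the grip in N (left out, the last holds). Time passes only in rows, so rows that repeat a pose let the fingers close. It gives the time, the measured TCP pose, the force and the opening at its end, in the units of the state.
- manip.get_state(): the state, without advancing time (a new reading comes with each control period).
- manip.camera(name): name is "scene" or "top" or "wrist"; returns a dict with "color" (384x512x3 uint8, red, green, blue), "fx", "fy", "cx", "cy" (pixels), "R" (3x3) and "t" (3): a world point X has camera coordinates R X + t. Camera axes: x right, y down, z forward; pixel columns grow to the right and rows downward; lengths in m; the calibration is good to about 2 mm. A picture is of the moment at which its call begins. There is no depth.
- manip.hand_in(): hands the job in, once; it reports no verdict.
The state is a dict: "time_s": time; "q": joint angles; "joint_velocities": joint speeds; "effort": joint torques, N m; "ee_pos": TCP position; "ee_rot": TCP orientation; "wrist_force": force on the tool from outside, world axes, zero at the start; "moment": the same for the moment, N m; "opening": finger opening in m.
Only numpy, scipy, OpenCV 4.12 (cv2) and the standard library are available. Lean on these libraries where they do the work, as an engineer would, in place of code of your own. Each camera call takes 0.05 s, during which the arm holds its last target. There are 200 camera calls.

## Task

Press the orange release button on the white light-curing unit so that its blue tray pops out, gently stand the crowned stone die upright in the tray and let go of it, then push the tray back in, with the die aboard, until the latch clicks and keeps it shut. Work by feel: the worn latch only catches somewhat beyond the tray's shut position, and you must never push on the button, tray or casing with more than 30 N. Never tip the die over, and leave the other things on the bench where they are.

Things in the scene. Friction and masses are not known exactly. Their poses are not given: they have to be found in the camera images.
- curer: White light-curing unit fixed to the bench, 130 deep (x) x 128 wide (y) x 72 high, amber window and orange button on its roof. Origin: centre of its underside. x points from front to back (the tray comes out along -x, is pushed in along +x), y to its left, z up. Front face at x = -65 mm, with an opening 108 wide and 54 high for the tray.
- tray (a joint): How far the blue tray is out, m: about 0 latched, 0.062 popped out. A spring pushes it out (5 N shut, 3 N out); unlatched it slides fully out. To latch, push it 1 to 16 mm beyond 0 (differs by unit, not visible): resistance rises to 9 to 12 N over the latch, then drops; a stiff rubber buffer (15 N per mm) begins 1 to 3 mm past the click. Let go after the click, it springs back to about 0 and stays.
- release (a joint): How far the orange release button is pressed, in m: 0 up, 0.014 fully down (hard stop). Its spring takes 2 N at the start, 7 N at 10 mm, 9 N at the bottom. The latch lets go at about 5 to 8 mm. It dips and rises again as the tray latches.
- release_top (a point): Centre of the top of the orange round release button on the unit's roof, 30 in diameter; 90.5 above the bench when up. It moves with the button.
- tray_floor (a point): Centre of the upper side of the blue tray's floor, where the die is to stand; moves with the tray. Floor 66 (x) x 94 (y), 8 above the bench, 4 high lips at the sides, 8 at the back; the front panel rises to 50 above the bench. With the tray out this point lies 47 in front of the unit's front face and 32 behind the front panel's inner face. Axes as curer.
- tray_front (a point): Centre of the outer face of the blue tray's flat front panel (106 wide, 47 high, 6 thick, a pale mark at its middle), 26 above the bench; push here. It moves with the tray and stands 23 in front of the unit's front face when latched. Axes as curer.
- die_mid (a point): Centre, half-way up, of the stone die with the white crown: a tan block 24 (x) x 20 (y) x 26 high, with a white crown 18 in diameter and 12 high on top, 38 high in all; this point is 19 above its underside. It stands on the cream slab. About 35 g.
- slab: Cream porcelain mixing slab, 110 (x) x 85 (y) x 12, fixed to the bench; origin: centre of its underside. The crowned die starts on it.
- burr_block: Loose matte black burr block, 75 x 55 x 32, burrs sticking up to 54. Origin: centre of its underside. Leave it alone.
- sprue_base: Loose heavy nickel-plated sprue former base, round, 76 diameter, 36 high. Origin: centre of its underside. Leave it alone.
- tray_a: Loose blue die tray, 90 x 66 x 18, with a bare tan die (35 high) standing in it. Origin: centre of its underside. Leave it alone.
- tray_b: Loose empty blue die tray, 90 x 66 x 18. Origin: centre of its underside. Leave it alone.
- die_bare: Loose bare tan die, no crown, 35 high, standing in the blue tray tray_a. Origin: centre of its underside. Leave it alone.

How it is judged:
By the outcome, as a careful person would: the job done as asked, in the order asked, and still so for the second after the job is handed in, with the robot touching nothing.
It also fails if it takes over 67 s, if anything falls off the work surface, if the arm or the gripper's body presses on something with over 40 N, if the wrist force passes 120 N, or if a joint passes its speed limit or range.

## Working session

There is one attempt and no reset: what is moved stays moved. The work goes in short steps, Python scripts to look and compute and a tool call to move; the robot and the scene stay as the last step left them, time stands still between calls to the robot, and variables do not carry over. Pictures are saved under pics/ and viewed, about 8 in all and at most 12, crops included, and the job is handed in when it is done.

Besides the shell and the picture viewer there is one more tool, called after "Call:" as a command line: name --argument value ..., lists and objects as JSON in quotes. send_rows: Moves the arm, as the interface text tells. Its arguments: {"type":"object","properties":{"deltas":{"type":"array"},"force":{"type":"number"}},"required":["deltas"]}

```bash
ls; mkdir -p pics; python3 - <<'E'
from bench import manip
import cv2,pickle,numpy as np
s=manip.get_state();print(s)
for n in("scene","top","wrist"):
    c=manip.camera(n);pickle.dump(c,open(f'pics/{n}0.pkl','wb'))
    cv2.imwrite(f'pics/{n}0.png',c['color'][:,:,::-1])
    print(n,c['fx'],c['cx'],c['cy'],np.round(c['R'],3).tolist(),np.round(c['t'],3), 'pos',np.round(-c['R'].T@c['t'],3))
a=cv2.imread('pics/scene0.png');b=cv2.imread('pics/top0.png')
cv2.imwrite('pics/st0.png',np.vstack([a,b])[:, :])
E
```

```text
pics
{'time_s': 0.0, 'q': array([ 0.95749891,  0.42674995,  0.07386585,  1.60661241, -0.03409107,
        1.11079192, -0.06710697]), 'joint_velocities': array([ 0.00048541, -0.00106551,  0.00057074, -0.00141866, -0.00060021,
        0.0002077 , -0.00051184]), 'effort': array([-2.43981507e-03, -9.35817075e+01,  3.66557546e+00, -4.54191005e+01,
       -4.89425473e-02,  2.04234431e-02, -2.52009187e-05]), 'ee_pos': array([ 0.30172217, -0.60331768,  0.20476171]), 'ee_rot': array([-0.16205749, -0.6880387 , -0.1629319 ,  0.68832646]), 'wrist_force': array([0.03778034, 0.3996751 , 0.02506612]), 'moment': array([0.01767008, 0.01379839, 0.01600296]), 'opening': 0.09385615184174131}
scene 349.4394672977932 250.35103821609232 194.78767831008878 [[-0.693, 0.721, -0.012], [0.488, 0.457, -0.744], [-0.531, -0.521, -0.668]] [ 0.405 -0.225  1.15 ] pos [1.001 0.409 0.606]
top 486.03135247671946 256.8937079118801 194.6781624356723 [[-0.022, -1.0, 0.001], [-0.997, 0.022, -0.077], [0.077, -0.003, -0.997]] [-0.006  0.602  1.456] pos [ 0.488 -0.016  1.498]
wrist 335.88590665246045 263.3712861632242 194.2435823873319 [[0.447, -0.894, -0.0], [-0.869, -0.435, 0.236], [-0.212, -0.105, -0.972]] [-0.675 -0.025  0.39 ] pos [ 0.363 -0.573  0.384]
```

View pics/scene0.png

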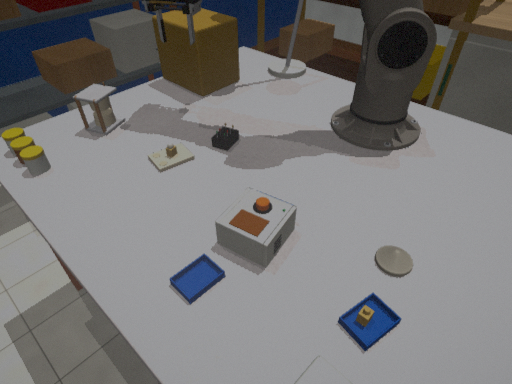

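View pics/top0.png

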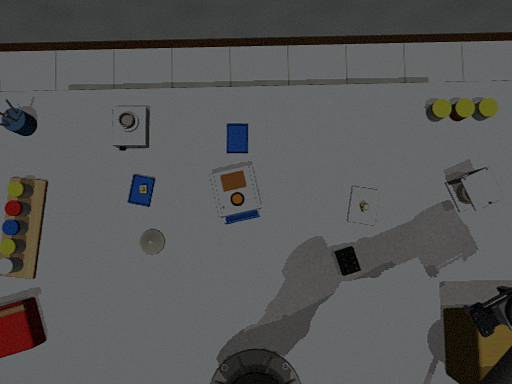

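The scene view shows the curer at about (257,224), button (262,204), and the die on the slab at (171,152). In the top view the button is at (237,199), the tray front panel at (242,216) facing the robot, and the die at (363,207).

```bash
cat > h.py <<'E'
import numpy as np,cv2,pickle
from scipy.spatial.transform import Rotation as Ro
def ray(c,uv):
    d=np.array([(uv[0]-c['cx'])/c['fx'],(uv[1]-c['cy'])/c['fy'],1.])
    R,t=np.array(c['R']),np.array(c['t']); d=R.T@d
    return -R.T@t,d/np.linalg.norm(d)
def onz(c,uv,z):
    o,d=ray(c,uv); return o+d*(z-o[2])/d[2]
def tri(*obs):
    A=np.zeros((3,3));b=np.zeros(3)
    for c,uv in obs:
        o,d=ray(c,uv);P=np.eye(3)-np.outer(d,d);A+=P;b+=P@o
    X=np.linalg.solve(A,b)
    res=[np.linalg.norm((np.eye(3)-np.outer(ray(*o)[1],ray(*o)[1]))@(X-ray(*o)[0])) for o in obs]
    return X,np.round(np.array(res)*1e3,1)
def px(c,X):
    p=np.array(c['R'])@X+np.array(c['t']);return np.array([c['fx']*p[0]/p[2]+c['cx'],c['fy']*p[1]/p[2]+c['cy']])
def blobs(c,lo,hi,roi=None,amin=15):
    hsv=cv2.cvtColor(np.ascontiguousarray(c['color']),cv2.COLOR_RGB2HSV)
    m=cv2.inRange(hsv,np.array(lo),np.array(hi))
    if roi:
        k=np.zeros_like(m);k[roi[1]:roi[3],roi[0]:roi[2]]=1;m*=k
    n,L,st,ce=cv2.connectedComponentsWithStats(m)
    out=[]
    for i in range(1,n):
        if st[i,4]>=amin:
            ct=max(cv2.findContours((L==i).astype(np.uint8),cv2.RETR_EXTERNAL,cv2.CHAIN_APPROX_NONE)[0],key=len)
            out.append((int(st[i,4]),np.round(ce[i],1),cv2.minAreaRect(ct)))
    return sorted(out,key=lambda o:-o[0])
def rot(s): return Ro.from_quat(np.array(s['ee_rot'])[[1,2,3,0]])
def down(jaw):  # tool down, jaw (tool y) axis along world dir at angle jaw (rad)
    y=np.array([np.cos(jaw),np.sin(jaw),0]);x=np.array([0,0,-1.]);return Ro.from_matrix(np.c_[x,y,np.cross(x,y)])
def delta(s,pos,R):
    r=rot(s);return np.round(r.inv().apply(np.array(pos)-s['ee_pos'])*1e3,1),np.round((r.inv()*R).as_rotvec(degrees=True),2)
E
python3 - <<'E'
from h import *
T=pickle.load(open('pics/top0.pkl','rb'));S=pickle.load(open('pics/scene0.pkl','rb'))
for n,c,rois in(('top',T,[(200,150,275,230),(340,180,385,235)]),('scene',S,[(210,180,305,265),(140,135,200,175)])):
    print(n)
    for b in blobs(c,(3,150,60),(18,255,255),rois[0]):print(' or',b)
    for b in blobs(c,(105,120,40),(130,255,255),rois[0]):print(' bl',b)
    for b in blobs(c,(12,60,40),(28,255,255),rois[1],3):print(' tan',b)
    for b in blobs(c,(12,12,120),(40,255,255),rois[1],40):print(' slab',b)
    x,y,x2,y2=rois[1]
    for k in(0,1):
        x,y,x2,y2=rois[k];cv2.imwrite(f'pics/{n}_c{k}.png',cv2.resize(np.ascontiguousarray(c['color'][y:y2,x:x2,::-1]),(390,300),interpolation=cv2.INTER_NEAREST))
I=[cv2.imread(f'pics/{n}_c{k}.png') for n in('top','scene') for k in(0,1)]
cv2.imwrite('pics/crops.png',np.vstack([np.hstack(I[:2]),np.hstack(I[2:])]))
E
```

```text
top
 or (356, array([233. , 180.6]), ((233.01683044433594, 180.57301330566406), (15.815119743347168, 22.710811614990234), 77.00537872314453))
 or (82, array([236.8, 198.3]), ((237.0, 198.5), (9.0, 10.0), 90.0))
 bl (237, array([241.3, 216.3]), ((240.89321899414062, 216.37075805664062), (7.570270538330078, 33.95378875732422), 77.00537872314453))
 bl (42, array([237. , 150.5]), ((237.0, 150.5), (1.0, 20.0), 90.0))
 tan (16, array([363. , 203.8]), ((363.3382263183594, 203.39703369140625), (3.086974620819092, 6.6884446144104), 59.036251068115234))
 tan (10, array([364.6, 208.8]), ((365.0, 209.0), (2.0, 6.0), 90.0))
scene
 or (473, array([249.1, 222.5]), ((248.6423797607422, 222.26646423339844), (33.04547882080078, 17.459129333496094), 25.016895294189453))
 or (106, array([262.2, 202.5]), ((262.0, 203.5), (11.0, 12.0), 90.0))
 tan (89, array([171.1, 151.4]), ((171.21153259277344, 151.55770874023438), (10.590271949768066, 9.60969066619873), 78.69007110595703))
 slab (536, array([170. , 156.2]), ((170.08621215820312, 154.46551513671875), (19.12662124633789, 42.1528434753418), 68.19859313964844))
```

View pics/crops.png

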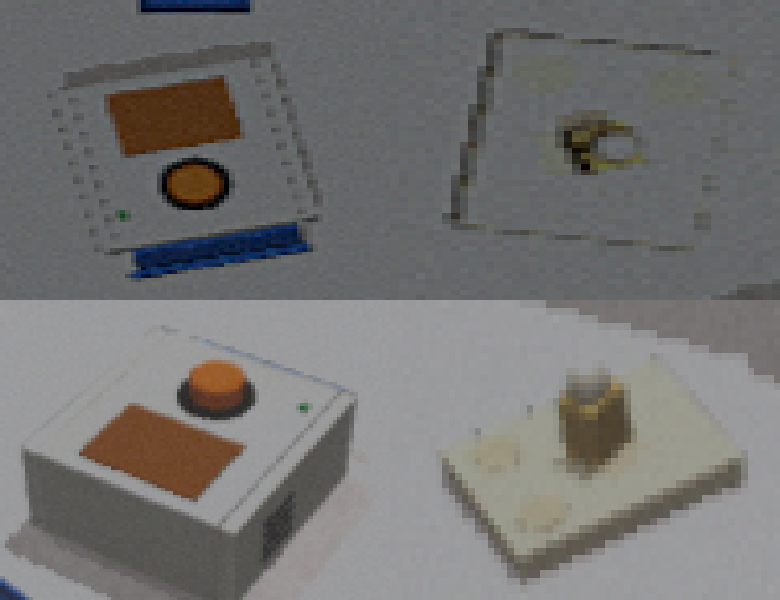

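The crops confirm the button top at top-view (237,198) and scene (262,202), and the curer turned about 13°. The die stands near the slab centre, its crown at about top-view (363.5,206).

```bash
python3 - <<'E'
from h import *
T=pickle.load(open('pics/top0.pkl','rb'));S=pickle.load(open('pics/scene0.pkl','rb'))
print('button',tri((T,(236.8,198.4)),(S,(262.2,201))))
b=onz(T,(236.8,198.4),.0905);print(b)
for roi,z,hs in(((200,150,275,190),.072,((3,150,60),(18,255,255))),((200,205,275,230),.05,((105,120,40),(130,255,255)))):
    r=blobs(T,*hs,roi)[0][2];P=[onz(T,p,z) for p in cv2.boxPoints(r)];P=np.array(P)
    e=[P[1]-P[0],P[2]-P[1]];e=max(e,key=np.linalg.norm);print('centre',P.mean(0),'long',np.linalg.norm(e),'yaw',np.degrees(np.arctan2(-e[0],e[1])))
# die: scene block+crown, top crown
print('die',tri((T,(363.8,206)),(S,(171.1,147.5))),onz(T,(363.8,206.),.05), onz(S,(171.1,151.4),.027))
# slab corners (top, crop scale 45/390, 55/300)
for u,v in((495,33),(452,226),(692,247),(735,52)):
    print('slab',onz(T,(340+(u-390)*45/390,180+v*55/300),.012))
E
```

```text
button (array([0.58732621, 0.03927052, 0.0887191 ]), array([0.1, 0.1]))
[0.58713971 0.03927192 0.0905    ]
centre [0.6414184  0.05013605 0.072     ] long 0.06703589181076987 yaw -168.18070899345292
centre [0.5360814  0.02965555 0.05      ] long 0.10112834796938389 yaw -168.2686542178119
die (array([ 0.55933355, -0.34012128,  0.03827926]), array([0.1, 0.1])) [ 0.55884684 -0.33758207  0.05      ] [ 0.56250576 -0.33871994  0.027     ]
slab [ 0.62281191 -0.31253763  0.012     ]
slab [ 0.51465432 -0.2933349   0.012     ]
slab [ 0.50104208 -0.37744695  0.012     ]
slab [ 0.61019206 -0.39715869  0.012     ]
```

```bash
python3 - <<'E'
from h import *
from bench import manip
s=manip.get_state()
r=rot(s).as_matrix();print(r.round(3))
for a in(80,-100):print(a,delta(s,(.555,-.34,.21),down(np.radians(a))))
for a in(101.8,-78.2):print('btn',a,delta(s,(.587,.0393,.14),down(np.radians(a))))
E
```

```text
[[-0.     0.447 -0.894]
 [ 0.001 -0.894 -0.447]
 [-1.    -0.001  0.   ]]
80 (array([  -4.9, -122.3, -344.3]), array([-1.4343e+02, -7.0000e-02,  3.0000e-02]))
-100 (array([  -4.9, -122.3, -344.3]), array([3.657e+01, 2.000e-02, 5.000e-02]))
btn 101.8 (array([  65.4, -447.2, -542.6]), array([-1.6523e+02, -8.0000e-02,  1.0000e-02]))
btn -78.2 (array([  65.4, -447.2, -542.6]), array([1.477e+01, 1.000e-02, 5.000e-02]))
```

Call:
send_rows --deltas '[[[1, 0, -15, -43, 5, 0, 0], [1, 0, -31, -86, 10, 0, 0], [1, 0, -46, -129, 15, 0, 0], [1, 0, -61, -172, 20, 0, 0], [1, 0, -76, -215, 25, 0, 0], [1, 0, -92, -258, 30, 0, 0], [1, -2, -107, -301, 35, 0, 0], [1, -4, -122, -344, 36.5, 0, 0], [1, -5, -122, -344, 36.5, 0, 0]]]'

```text
time_s: 1.27
ee_pos: [0.5577, -0.3368, 0.2101]
ee_rot: [-0.06, 0.705, -0.059, -0.705]
wrist_force: [-0.8, 0.1, -0.7]
opening: 0.0938
```

```bash
python3 - <<'E'
from h import *
from bench import manip
c=manip.camera('wrist');s=manip.get_state();print(s['time_s'],s['ee_pos'],s['wrist_force'],s['joint_velocities'].round(3))
pickle.dump(c,open('pics/w1.pkl','wb'));cv2.imwrite('pics/w1.png',cv2.resize(c['color'][:,:,::-1],(800,600)))
E
```

```text
1.325 [ 0.55601932 -0.33907138  0.2102286 ] [-0.40916824 -0.55817059  1.06454782] [ 0.036 -0.008  0.033  0.011  0.007 -0.003  0.015]
```

View pics/w1.png

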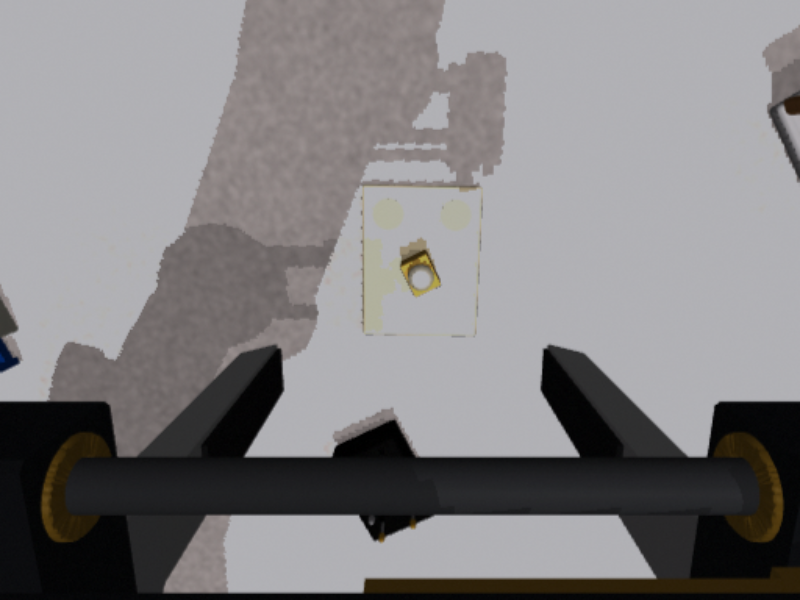

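The die shows at about (420,273) of the 800-wide picture, turned about 20–25° from the slab's edges, clear of everything. I'll measure its yaw and triangulate it.

```bash
python3 - <<'E'
from h import *
from bench import manip
c=pickle.load(open('pics/w1.pkl','rb'));T=pickle.load(open('pics/top0.pkl','rb'));S=pickle.load(open('pics/scene0.pkl','rb'))
for b in blobs(c,(15,110,60),(35,255,255),(240,150,300,200),5):
    print(b)
    P=np.array([onz(c,p,.038) for p in cv2.boxPoints(b[2])]);e=np.diff(P,axis=0)
    print(P.mean(0).round(4),[(round(np.linalg.norm(v)*1e3,1),round(np.degrees(np.arctan2(v[1],v[0])),1)) for v in e])
# crown circle
roi=c['color'][150:200,240:300];g=cv2.cvtColor(np.ascontiguousarray(roi),cv2.COLOR_RGB2GRAY)
big=cv2.resize(roi[10:45,15:45,::-1],(510,595),interpolation=cv2.INTER_NEAREST);cv2.imwrite('pics/dw.png',big)
cr=(420.5/1.5625-.2,278/1.5625-.2);print('crown',cr,onz(c,cr,.05))
print(tri((c,cr),(S,(171.1,146.5))),tri((c,cr),(T,(363.8,206))))
E
```

```text
(197, array([268.9, 173.1]), ((269.2000427246094, 175.4000244140625), (22.360679626464844, 18.782970428466797), 63.43495178222656))
[ 0.5599 -0.3437  0.038 ] [(np.float64(19.8), np.float64(-72.9)), (np.float64(24.0), np.float64(-162.9)), (np.float64(20.1), np.float64(107.6))]
crown (268.92, 177.72) [ 0.55983698 -0.34317792  0.05      ]
(array([ 0.55742499, -0.3428529 ,  0.03933143]), array([0.4, 0.4])) (array([ 0.55838826, -0.34182258,  0.03627849]), array([1.6, 1.6]))
```

View pics/dw.png

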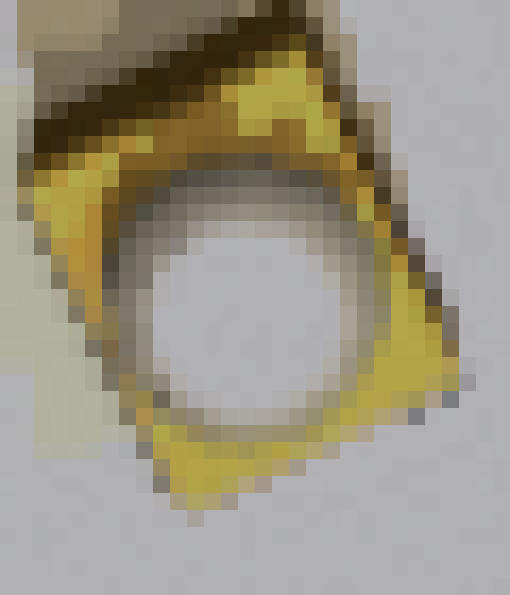

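The close crop shows the block's top as a clean 24×20 rectangle, yaw about 17°, centre about (0.560, −0.3435). Now the button.

```bash
python3 - <<'E'
from h import *
from bench import manip
s=manip.get_state()
print(delta(s,(.587,.0393,.105),down(np.radians(-78.2))))
E
```

```text
(array([ 105.4, -378.1,   33.5]), array([-2.155e+01,  2.000e-02,  3.000e-02]))
```

Call:
send_rows --deltas '[[[0, 5, -47, 4, -5, 0, 0], [0, 10, -95, 8, -10, 0, 0], [0, 15, -142, 13, -15, 0, 0], [0, 25, -190, 17, -20, 0, 0], [0, 38, -237, 21, -21.5, 0, 0], [0, 52, -285, 25, -21.5, 0, 0], [0, 68, -332, 29, -21.5, 0, 0], [0, 85, -378, 33.5, -21.5, 0, 0], [0, 100, -378, 33.5, -21.5, 0, 0], [0, 105, -378, 33.5, -21.5, 0, 0], [0, 105, -378, 33.5, -21.5, 0, 0]]]'

```text
time_s: 2.7
ee_pos: [0.5871, 0.0354, 0.1054]
ee_rot: [-0.071, -0.703, -0.07, 0.704]
wrist_force: [0.6, 0.0, 0.4]
opening: 0.0009
```

```bash
python3 - <<'E'
from h import *
from bench import manip
c=manip.camera('wrist');s=manip.get_state();print(s['time_s'],s['ee_pos'],s['wrist_force'],s['opening'])
pickle.dump(c,open('pics/w2.pkl','wb'));cv2.imwrite('pics/w2.png',c['color'][:,:,::-1])
T=pickle.load(open('pics/top0.pkl','rb'))
for b in blobs(c,(3,150,60),(18,255,255)):print(b,onz(c,b[1],.0905),onz(c,b[1],.072))
for b in blobs(c,(105,120,40),(130,255,255)):print('bl',b)
E
```

```text
2.75 [0.58740802 0.03570286 0.1058777 ] [-0.5310057   0.10339995 -0.2618827 ] 0.0003140482567194229
(9206, array([255.7, 128.5]), ((255.5, 129.0), (82.0, 115.0), 90.0)) [0.64436698 0.05113871 0.0905    ] [0.64346177 0.05134935 0.072     ]
(1214, array([254.3, 212.5]), ((256.05767822265625, 217.21153259277344), (47.26398849487305, 45.891178131103516), 11.309932708740234)) [0.59533515 0.04235181 0.0905    ] [0.58976247 0.041726   0.072     ]
bl (646, array([317.6,   5.2]), ((308.5, 8.0), (16.0, 71.0), 90.0))
```

View pics/w2.png

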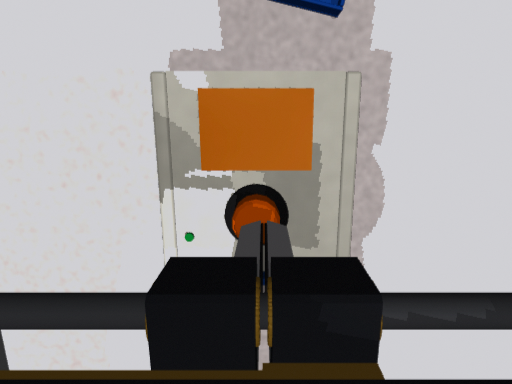

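The fingers hang just over the button, about 5 mm to its right (fingers at column 264, button at 256); the window is square in view, so the yaw of 12° is right.

Call:
send_rows --deltas '[[[0, 5, -5, 0, 0, 0, 0], [0, 10, -5, 0, 0, 0, 0], [0, 13, -5, 0, 0, 0, 0], [0, 15, -5, 0, 0, 0, 0], [0, 17, -5, 0, 0, 0, 0], [0, 19, -5, 0, 0, 0, 0], [0, 21, -5, 0, 0, 0, 0], [0, 22, -5, 0, 0, 0, 0], [0, 22, -5, 0, 0, 0, 0]]]'

```text
time_s: 3.88
ee_pos: [0.5863, 0.0423, 0.0836]
ee_rot: [0.071, 0.704, 0.071, -0.703]
wrist_force: [-1.7, -0.4, 5.4]
opening: 0.0004
```

Call:
send_rows --deltas '[[[0, 1, 0, 0, 0, 0, 0], [0, 2, 0, 0, 0, 0, 0], [0, 3, 0, 0, 0, 0, 0], [0, 3, 0, 0, 0, 0, 0]]]'

```text
time_s: 4.38
ee_pos: [0.5862, 0.0423, 0.0806]
ee_rot: [0.071, 0.704, 0.071, -0.703]
wrist_force: [-2.5, -1.0, 7.1]
opening: 0.0007
```

```bash
python3 - <<'E'
from h import *
from bench import manip
c=manip.camera('top');s=manip.get_state();print(s['time_s'],s['ee_pos'],s['wrist_force'],s['opening'])
pickle.dump(c,open('pics/t3.pkl','wb'));cv2.imwrite('pics/t3.png',c['color'][:,:,::-1])
for b in blobs(c,(105,120,40),(130,255,255),(200,155,275,260)):print('bl',b,onz(c,b[1],.05))
E
```

```text
4.425 [0.5862375  0.04227737 0.08067849] [-1.83372957 -0.12744873  5.41344095] 0.0002053141630420601
```

```bash
python3 - <<'E'
from h import *
from bench import manip
s=manip.get_state()
print(delta(s,(.56,-.3435,.13),down(np.radians(-72.9))))
E
```

```text
(array([-49.3, 372.7, 103.1]), array([-5.53, -0.  , -0.  ]))
```

Call:
send_rows --deltas '[[[0, -30, 0, 0, 0, 0, 0], [0, -65, 20, 5, 0, 0, 0], [0, -90, 65, 18, -2, 0, 0], [0.3, -100, 112, 31, -5.5, 0, 0], [0.6, -100, 158, 44, -5.5, 0, 0], [0.6, -100, 205, 57, -5.5, 0, 0], [0.6, -100, 250, 70, -5.5, 0, 0], [0.6, -95, 297, 83, -5.5, 0, 0], [0.6, -80, 340, 95, -5.5, 0, 0], [0.6, -60, 373, 103, -5.5, 0, 0], [0.6, -49, 373, 103, -5.5, 0, 0], [0.6, -49, 373, 103, -5.5, 0, 0]]]'

```text
time_s: 5.92
ee_pos: [0.5598, -0.3428, 0.1285]
ee_rot: [-0.105, -0.699, -0.106, 0.7]
wrist_force: [-0.2, -0.1, 1.3]
opening: 0.0563
```

```bash
python3 - <<'E'
from h import *
from bench import manip
c=manip.camera('top');w=manip.camera('wrist');sc=manip.camera('scene');s=manip.get_state();print(s['time_s'],s['ee_pos'],s['wrist_force'],s['opening'])
pickle.dump((c,w,sc),open('pics/4.pkl','wb'))
for b in blobs(c,(105,120,40),(130,255,255),(200,155,275,260)):print('bl',b,onz(c,b[1],.05))
for b in blobs(w,(15,110,60),(35,255,255),None,30):
    print(b)
    P=np.array([onz(w,p,.038) for p in cv2.boxPoints(b[2])]);e=np.diff(P,axis=0)
    print(P.mean(0).round(4),[(round(np.linalg.norm(v)*1e3,1),round(np.degrees(np.arctan2(v[1],v[0])),1)) for v in e])
I=np.hstack([cv2.resize(c['color'][150:270,180:300],(400,400),interpolation=cv2.INTER_NEAREST),cv2.resize(w['color'],(400,300))[:300].copy() if 0 else cv2.copyMakeBorder(cv2.resize(w['color'],(400,300)),0,100,0,0,cv2.BORDER_CONSTANT)])
cv2.imwrite('pics/v4.png',I[:,:,::-1])
E
```

```text
6.075 [ 0.56084918 -0.34274234  0.13020981] [-0.0821818   0.50364239 -0.87942484] 0.05616290715727102
bl (754, array([244.2, 228.3]), ((244.14703369140625, 228.41177368164062), (23.64542007446289, 33.949623107910156), 77.47119140625)) [0.50040944 0.0205566  0.05      ]
(325, array([403.8, 317.2]), ((402.40045166015625, 314.5721435546875), (11.801692962646484, 62.99153518676758), 0.9391909837722778))
[ 0.4915 -0.4964  0.038 ] [(np.float64(64.8), np.float64(21.7)), (np.float64(10.5), np.float64(-73.9)), (np.float64(64.8), np.float64(-157.9))]
(310, array([122.9, 317.2]), ((124.0, 314.4999694824219), (11.999998092651367, 62.99999237060547), -0.0))
[ 0.417  -0.2545  0.038 ] [(np.float64(64.9), np.float64(11.3)), (np.float64(10.6), np.float64(-72.9)), (np.float64(64.9), np.float64(-168.2))]
(302, array([263.4, 193.3]), ((263.5, 195.0), (32.0, 23.0), 90.0))
[ 0.5618 -0.3426  0.038 ] [(np.float64(18.9), np.float64(-72.9)), (np.float64(27.4), np.float64(-162.4)), (np.float64(19.3), np.float64(107.1))]
```

View pics/v4.png

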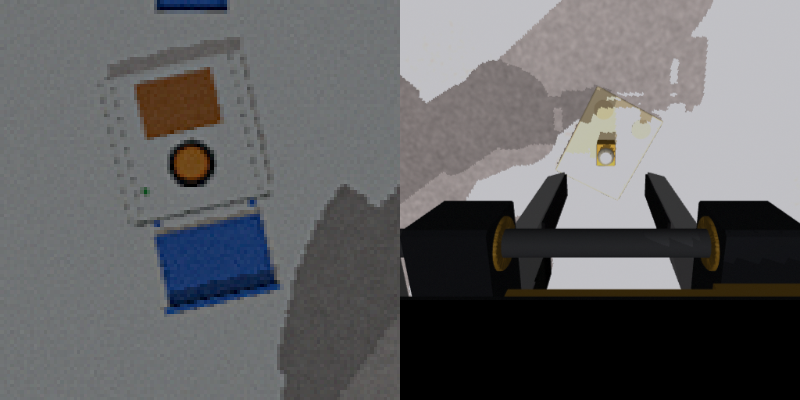

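The left crop shows the tray out (blue floor and panel at about top-view (244,228)); the right shows the wrist view with the die midway between the fingers and square to them.

```bash
python3 - <<'E'
from h import *
from bench import manip
c,w,sc=pickle.load(open('pics/4.pkl','rb'));w1=pickle.load(open('pics/w1.pkl','rb'))
print('crown',tri((w1,(268.9,177.7)),(w,(262.6,201))))
hsv=cv2.cvtColor(np.ascontiguousarray(w['color']),cv2.COLOR_RGB2HSV)
g=cv2.cvtColor(np.ascontiguousarray(w['color'][170:220,235:295]),cv2.COLOR_RGB2GRAY)
h=cv2.HoughCircles(cv2.resize(g,None,fx=4,fy=4,interpolation=cv2.INTER_CUBIC),cv2.HOUGH_GRADIENT,1,40,param1=80,param2=15,minRadius=30,maxRadius=70);print('hough',h/4+np.array([235,170,0]) if h is not None else None)
r=blobs(c,(105,120,40),(130,255,255),(200,155,275,260))[0][2]
P=cv2.boxPoints(r);P=P[np.argsort(P[:,1])]
X0=onz(c,P[2:].mean(0),.05);X1=onz(c,P[:2].mean(0),.016);print('panel outer top',X0,'rear',X1,P.round(1).tolist())
ya=np.radians(12);ux=np.array([np.cos(ya),np.sin(ya)])
print('yaw',np.degrees(np.arctan2(*( (X1-X0)[[1,0]]))),'floor est',X0[:2]+ux*.038)
# scene view blue check
for b in blobs(sc,(105,120,40),(130,255,255),(200,180,320,270)):print(b)
s=manip.get_state()
print('grasp',delta(s,(.5610,-.3428,.016),down(np.radians(-72.9))))
E
```

```text
crown (array([ 0.55857494, -0.34295454,  0.04418899]), array([0.2, 0.2]))
hough [[[264.375      200.125       11.77499962]
  [263.625      189.375       12.57499981]]]
panel outer top [0.46575246 0.01380343 0.05      ] rear [0.53561936 0.02867861 0.016     ] [[258.20001220703125, 213.1999969482422], [225.0, 220.60000610351562], [263.29998779296875, 236.3000030517578], [230.10000610351562, 243.60000610351562]]
yaw 12.019227606154246 floor est [0.50292207 0.02170408]
(444, array([287.5, 194.3]), ((284.6352844238281, 195.9877166748047), (40.772239685058594, 25.2650203704834), 21.370620727539062))
(167, array([207.3, 264.3]), ((210.5, 261.5), (21.0, 15.0), 0.0))
grasp (array([ 1.142e+02,  1.000e-01, -0.000e+00]), array([ 0.05, -0.05, -0.02]))
```

Call:
send_rows --deltas '[[[0.5, 25, 0, 0, 0, 0, 0], [0.5, 50, 0, 0, 0, 0, 0], [0.5, 75, 0, 0, 0, 0, 0], [0.5, 95, 0, 0, 0, 0, 0], [0.5, 107, 0, 0, 0, 0, 0], [0.5, 114, 0, 0, 0, 0, 0], [0.5, 114, 0, 0, 0, 0, 0], [0.3, 114, 0, 0, 0, 0, 0], [0.25, 114, 0, 0, 0, 0, 0], [0.15, 114, 0, 0, 0, 0, 0], [0.1, 114, 0, 0, 0, 0, 0], [0.1, 114, 0, 0, 0, 0, 0]]]' --force 8

```text
time_s: 7.58
ee_pos: [0.5602, -0.3438, 0.0158]
ee_rot: [0.105, 0.699, 0.105, -0.699]
wrist_force: [-0.9, 0.7, 5.2]
opening: 0.02
```

Call:
send_rows --deltas '[[[0.1, -3, 0, 0, 0, 0, 0], [0.1, -8, 0, 0, 0, 0, 0], [0.1, -20, 0, 0, 0, 0, 0], [0.1, -40, 0, 0, 0, 0, 0], [0.1, -65, 0, 0, 0, 0, 0], [0.1, -90, 0, 0, 0, 0, 0], [0.1, -104, 0, 0, 0, 0, 0], [0.1, -104, 0, 0, 0, 0, 0]]]'

```text
time_s: 8.57
ee_pos: [0.5607, -0.3441, 0.1209]
ee_rot: [0.105, 0.7, 0.104, -0.699]
wrist_force: [0.5, -0.1, -1.1]
opening: 0.0199
```

```bash
python3 - <<'E'
from h import *
from bench import manip
w=manip.camera('wrist');s=manip.get_state();print(s['time_s'],s['ee_pos'],s['wrist_force'],s['opening'])
cv2.imwrite('pics/w5.png',w['color'][150:330,150:390,::-1])
print(delta(s,(.503,.0217,.10),down(np.radians(-78))))
E
```

```text
8.625 [ 0.56016039 -0.34373987  0.11975986] [ 0.65017498 -0.125502   -1.1759214 ] 0.019911441821192043
(array([  19.7, -366.1,  -52.7]), array([ 5.08, -0.03, -0.02]))
```

View pics/w5.png

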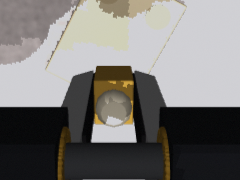

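The die is held upright between the fingers. Carry it over the tray.

Call:
send_rows --deltas '[[[0.1, -10, -12, -2, 0, 0, 0], [0.1, -20, -36, -5, 1, 0, 0], [0.1, -20, -75, -11, 2, 0, 0], [0.1, -20, -120, -17, 3, 0, 0], [0.1, -20, -165, -24, 5, 0, 0], [0.1, -20, -210, -30, 5, 0, 0], [0.1, -20, -255, -37, 5, 0, 0], [0.1, -20, -298, -43, 5, 0, 0], [0.1, -20, -332, -48, 5, 0, 0], [0.1, -10, -355, -51, 5, 0, 0], [0.1, 0, -366, -53, 5, 0, 0], [0.1, 10, -366, -53, 5, 0, 0]]]'

```text
time_s: 10.12
ee_pos: [0.503, 0.0221, 0.1088]
ee_rot: [-0.075, -0.703, -0.075, 0.703]
wrist_force: [0.7, -0.2, -0.6]
opening: 0.0201
```

Call:
send_rows --deltas '[[[0.1, 10, 0, 0, 0, 0, 0], [0.1, 10, 0, 0, 0, 0, 0], [0.1, 10, 0, 0, 0, 0, 0]]]'

```text
time_s: 10.5
ee_pos: [0.5035, 0.0212, 0.0995]
ee_rot: [-0.074, -0.703, -0.074, 0.703]
wrist_force: [-0.3, 0.8, -0.4]
opening: 0.0198
```

```bash
python3 - <<'E'
from h import *
from bench import manip
w=manip.camera('wrist');s=manip.get_state();print(s['time_s'],s['ee_pos'],s['wrist_force'],s['opening'])
pickle.dump(w,open('pics/w6.pkl','wb'));cv2.imwrite('pics/w6.png',w['color'][:,:,::-1])
for b in blobs(w,(105,120,40),(130,255,255)):print('bl',b)
print(delta(s,(.503,.0217,.0125),down(np.radians(-78))))
E
```

```text
10.55 [0.50360045 0.02131055 0.09971801] [-0.17238271  0.38859663 -0.96311006] 0.02014405818372577
bl (9238, array([259.4, 194.9]), ((259.6353454589844, 205.54644775390625), (101.94620513916016, 142.0181427001953), 89.58179473876953))
(array([87.2, -0.5,  0.5]), array([ 0.03, -0.02,  0.  ]))
```

View pics/w6.png

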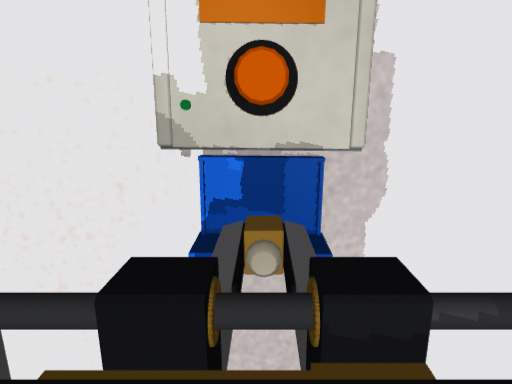

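The wrist view shows the held die at (263,258), centred across the tray (columns 199–324). The tray's rear lip is at row 156, and the front panel's top begins near row 234.

```bash
python3 - <<'E'
from h import *
w=pickle.load(open('pics/w6.pkl','rb'));a=np.radians(12);ux=np.array([np.cos(a),np.sin(a),0]);uy=np.array([-np.sin(a),np.cos(a),0])
F=np.array([.503,.0217,0])
for n,p,z in(('rear',(261.5,157),.016),('rearL',(200,157),.016),('rearR',(324,157),.016),('panel in',(200,234),.05),('panel in r',(323,234),.05)):
    d=onz(w,p,z)-F;print(n,(1e3*d@ux).round(1),(1e3*d@uy).round(1))
E
```

```text
rear 34.5 0.5
rearL 34.5 48.7
rearR 34.5 -48.6
panel in -16.8 44.8
panel in r -16.8 -44.1
```

Call:
send_rows --deltas '[[[0.1, 15, 0, 0, 0, 0, 0], [0.1, 33, 0, 0, 0, 0, 0], [0.1, 50, 0, 0, 0, 0, 0], [0.1, 65, 0, 0, 0, 0, 0], [0.1, 76, 0, 0, 0, 0, 0], [0.1, 82, 0, 0, 0, 0, 0], [0.1, 84, 0, 0, 0, 0, 0], [0.1, 85, 0, 0, 0, 0, 0], [0.1, 86, 0, 0, 0, 0, 0], [0.1, 86.5, 0, 0, 0, 0, 0], [0.1, 87, 0, 0, 0, 0, 0], [0.1, 87, 0, 0, 0, 0, 0]]]'

```text
time_s: 12.05
ee_pos: [0.5034, 0.0217, 0.0125]
ee_rot: [0.074, 0.703, 0.074, -0.703]
wrist_force: [0.0, 0.8, 0.1]
opening: 0.02
```

```bash
python3 - <<'E'
from h import *
from bench import manip
w=manip.camera('wrist');s=manip.get_state();print(s['time_s'],s['ee_pos'],s['wrist_force'],s['opening'])
E
```

```text
12.1 [0.50336975 0.02169648 0.01253705] [-1.69131574e-01  1.89089984e-02 -1.02141966e-04] 0.019354896401474725
```

Call:
send_rows --deltas '[[[0.1, 0.4, 0, 0, 0, 0, 0], [0.1, 0.8, 0, 0, 0, 0, 0], [0.1, 0.8, 0, 0, 0, 0, 0], [0.1, 0.8, 0, 0, 0, 0, 0]]]'

```text
time_s: 12.6
ee_pos: [0.5034, 0.0217, 0.0117]
ee_rot: [0.074, 0.703, 0.074, -0.703]
wrist_force: [-1.7, 1.4, 1.1]
opening: 0.02
```

```bash
python3 - <<'E'
from bench import manip
for i in range(3):
    s=manip.get_state();print(s['time_s'],s['ee_pos'],s['wrist_force'],s['opening']); manip.camera('wrist')
E
```

```text
12.6 [0.50335468 0.02167186 0.01174166] [-1.68344242  1.35758635  1.05343875] 0.019952463036119947
12.65 [0.5033443  0.02168077 0.01173394] [-0.05442506 -0.22326826  1.98127423] 0.020041084227360402
12.7 [0.50334882 0.02168645 0.011738  ] [-0.8606242   0.38362062  2.50734907] 0.019787569403266387
```

Contact felt (about 2 N up). Release slowly and rise.

Call:
send_rows --deltas '[[[0.23, 0, 0, 0, 0, 0, 0], [0.27, 0, 0, 0, 0, 0, 0], [0.35, 0, 0, 0, 0, 0, 0], [0.45, 0, 0, 0, 0, 0, 0], [0.45, 0, 0, 0, 0, 0, 0], [0.45, -5, 0, 0, 0, 0, 0], [0.45, -20, 0, 0, 0, 0, 0], [0.45, -40, 0, 0, 0, 0, 0], [0.45, -65, 0, 0, 0, 0, 0], [0.45, -90, 0, 0, 0, 0, 0], [0.45, -90, 0, 0, 0, 0, 0], [0.45, -90, 0, 0, 0, 0, 0]]]'

```text
time_s: 14.25
ee_pos: [0.5032, 0.0216, 0.1019]
ee_rot: [0.074, 0.703, 0.074, -0.703]
wrist_force: [0.0, -0.3, -0.2]
opening: 0.042
```

```bash
python3 - <<'E'
from h import *
from bench import manip
w=manip.camera('wrist');s=manip.get_state();print(s['time_s'],s['ee_pos'],s['wrist_force'],s['opening'])
pickle.dump(w,open('pics/w7.pkl','wb'));cv2.imwrite('pics/w7.png',w['color'][:,:,::-1])
a=np.radians(12);ux=np.array([np.cos(a),np.sin(a)]);P=np.array([.4657,.0138])
print('pre-push',delta(s,np.r_[P-ux*.022,.10],down(np.radians(-78))),np.r_[P-ux*.022])
E
```

```text
14.3 [0.50296713 0.02163665 0.10144294] [ 0.40350275  0.32105792 -0.43134604] 0.042433025383711666
pre-push (array([ 1.5, -0.2, 60.1]), array([0.07, 0.03, 0.01])) [0.44418075 0.00922594]
```

View pics/w7.png

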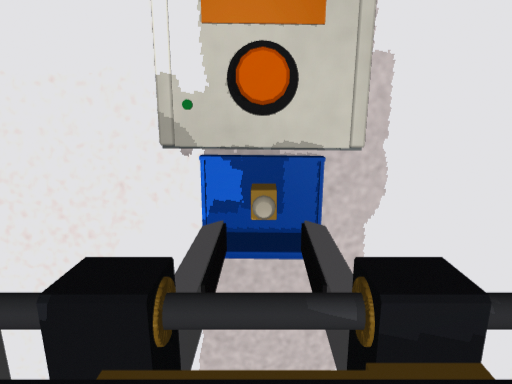

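The die stands upright in the tray at (263,203), clear of its walls. Now go in front of the panel with the fingers shut.

Call:
send_rows --deltas '[[[0.2, 0, 0, 20, 0, 0, 0], [0, 0, 0, 40, 0, 0, 0], [0, 0, 0, 60, 0, 0, 0], [0, 0, 0, 60, 0, 0, 0], [0, 20, 0, 60, 0, 0, 0], [0, 45, 0, 60, 0, 0, 0], [0, 70, 0, 60, 0, 0, 0], [0, 85, 0, 60, 0, 0, 0], [0, 85, 0, 60, 0, 0, 0], [0, 85, 0, 60, 0, 0, 0]]]'

```text
time_s: 15.55
ee_pos: [0.4452, 0.0093, 0.0172]
ee_rot: [0.074, 0.703, 0.074, -0.703]
wrist_force: [0.2, 0.8, 0.1]
opening: 0.0003
```

```bash
cat > f.py <<'E'
from bench import manip
import numpy as np
a=np.radians(12);F=[];manip.camera('wrist')
for i in range(3):
    s=manip.get_state();F.append(s['wrist_force'].copy());manip.camera('wrist')
f=np.mean(F,0);p=s['ee_pos'];ux=np.array([np.cos(a),np.sin(a),0])
print(s['time_s'],p,f.round(2),'fx_c',round(f@ux,2),'x_c mm',round(1e3*p@ux,1),'lat',round(1e3*(p@np.array([-np.sin(a),np.cos(a),0])),1),s['opening'])
E
python3 f.py
```

```text
15.7 [0.44524024 0.00919551 0.0174091 ] [-0.48 -0.16  0.15] fx_c -0.5 x_c mm 437.4 lat -83.6 0.0010959589696638446
```

Call:
send_rows --deltas '[[[0, 0, 0, -4, 0, 0, 0], [0, 0, 0, -7, 0, 0, 0], [0, 0, 0, -9, 0, 0, 0], [0, 0, 0, -11, 0, 0, 0], [0, 0, 0, -13, 0, 0, 0], [0, 0, 0, -15, 0, 0, 0], [0, 0, 0, -18, 0, 0, 0], [0, 0, 0, -22, 0, 0, 0], [0, 0, 0, -27, 0, 0, 0], [0, 0, 0, -32, 0, 0, 0], [0, 0, 0, -37, 0, 0, 0], [0, 0, 0, -42, 0, 0, 0]]]'

```text
time_s: 17.25
ee_pos: [0.4859, 0.0177, 0.0166]
ee_rot: [-0.074, -0.703, -0.074, 0.703]
wrist_force: [-5.5, -3.6, 2.1]
opening: 0.0006
```

Call:
send_rows --deltas '[[[0, 0, 0, -4, 0, 0, 0], [0, 0, 0, -8, 0, 0, 0], [0, 0, 0, -12, 0, 0, 0], [0, 0, 0, -16, 0, 0, 0], [0, 0, 0, -19, 0, 0, 0], [0, 0, 0, -21, 0, 0, 0], [0, 0, 0, -22, 0, 0, 0], [0, 0, 0, -22, 0, 0, 0]]]'

```text
time_s: 18.25
ee_pos: [0.5074, 0.0221, 0.0166]
ee_rot: [-0.074, -0.703, -0.074, 0.703]
wrist_force: [-4.1, -4.2, 1.7]
opening: 0.0006
```

```bash
python3 f.py
```

```text
18.4 [0.50742053 0.02208154 0.01662093] [-3.21 -3.58  1.76] fx_c -3.88 x_c mm 500.9 lat -83.9 0.0005960902923161429
```

Call:
send_rows --deltas '[[[0, 0, 0, -2, 0, 0, 0], [0, 0, 0, -4, 0, 0, 0], [0, 0, 0, -6, 0, 0, 0], [0, 0, 0, -7, 0, 0, 0], [0, 0, 0, -8, 0, 0, 0], [0, 0, 0, -9, 0, 0, 0], [0, 0, 0, -9, 0, 0, 0]]]'

```text
time_s: 19.32
ee_pos: [0.5155, 0.0237, 0.0166]
ee_rot: [-0.074, -0.703, -0.074, 0.704]
wrist_force: [-8.7, -5.4, 7.0]
opening: 0.0005
```

```bash
python3 f.py
```

```text
19.475 [0.5154915  0.02368927 0.01658874] [-8.37 -5.14  7.1 ] fx_c -9.25 x_c mm 509.2 lat -84.0 0.00034648594836927504
```

```bash
python3 - <<'E'
from h import *
from bench import manip
s=manip.get_state();r=rot(s)
print('f tool',r.inv().apply(s['wrist_force']).round(2),'m tool',r.inv().apply(s['moment']).round(3),'m',s['moment'].round(3), r.as_matrix().round(4).tolist())
w=manip.camera('wrist');c=manip.camera('top');pickle.dump((w,c),open('pics/8.pkl','wb'))
for n,k in(('w',w),('t',c)):
    for b in blobs(k,(105,120,40),(130,255,255),None if n=='w' else (200,155,275,260)):print(n,'bl',b[:2],b[2][1])
    for b in blobs(k,(3,150,60),(18,255,255),None if n=='w' else (200,155,275,260)):print(n,'or',b[:2],b[2][1],onz(k,b[1],.0905))
    for b in blobs(k,(15,110,60),(35,255,255),None if n=='w' else (200,155,275,260),5):print(n,'tan',b[:2])
I=np.hstack([w['color'],c['color'][150:270,180:340].repeat(2,0).repeat(2,1)[:240] if 0 else cv2.resize(c['color'][150:270,200:290],(288,384),interpolation=cv2.INTER_NEAREST)])
cv2.imwrite('pics/v8.png',I[:,:,::-1])
E
```

```text
f tool [-7.16  2.64  8.71] m tool [ 0.161 -1.949  0.778] m [-1.167  1.744 -0.161] [[-0.0015, 0.2085, -0.978], [-0.0007, -0.978, -0.2085], [-1.0, 0.0004, 0.0016]]
w bl (7805, array([259.7, 224.1])) (228.08633422851562, 37.561336517333984)
w or (7472, array([259.5,  87.6])) (98.99461364746094, 95.79824829101562) [0.58901811 0.04038557 0.0905    ]
w tan (3996, array([220.4, 372.6]))
w tan (313, array([257.1, 312.9]))
w tan (308, array([269.8, 312.9]))
w tan (38, array([381. , 326.3]))
w tan (36, array([145.9, 326.9]))
t or (368, array([232.8, 180.6])) (16.269786834716797, 22.777700424194336) [0.63933764 0.04992408 0.0905    ]
t or (35, array([236.3, 196.2])) (4.365641117095947, 9.216353416442871) [0.59357561 0.04060155 0.0905    ]
t tan (9, array([227.6, 181.2]))
t tan (5, array([242.4, 182.6]))
```

View pics/v8.png

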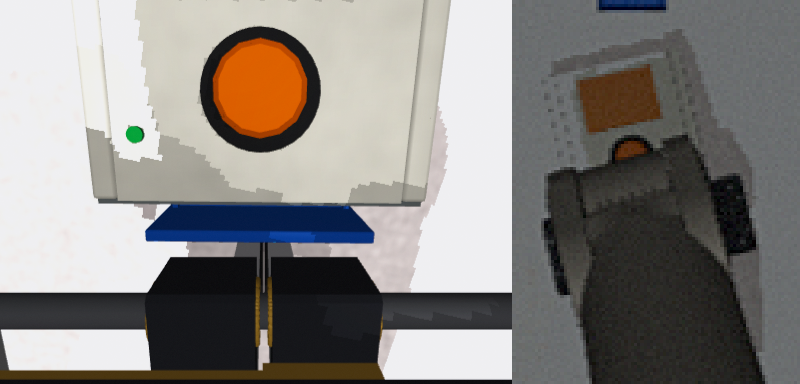

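The wrist view shows the shut fingers only touching the blue panel (rows 205–243), the gripper body clear of the casing (edge at row 203), and nothing on the button. Carry on by feel.

Call:
send_rows --deltas '[[[0, 0, 0, -1, 0, 0, 0], [0, 0, 0, -1, 0, 0, 0]]]'

```text
time_s: 19.88
ee_pos: [0.5163, 0.0239, 0.0165]
ee_rot: [-0.074, -0.703, -0.074, 0.704]
wrist_force: [-8.6, -5.0, 7.6]
opening: 0.0005
```

Call:
send_rows --deltas '[[[0, 0, 0, -1, 0, 0, 0], [0, 0, 0, -1, 0, 0, 0]]]'

```text
time_s: 20.12
ee_pos: [0.5172, 0.0241, 0.0165]
ee_rot: [-0.074, -0.703, -0.074, 0.704]
wrist_force: [-8.9, -5.1, 7.1]
opening: 0.0004
```

```bash
python3 f.py
```

```text
20.275 [0.51722418 0.02404679 0.01655016] [-9.16 -5.12  7.99] fx_c -10.03 x_c mm 510.9 lat -84.0 0.0004605945395513495
```

Call:
send_rows --deltas '[[[0, 0, 0, -1, 0, 0, 0], [0, 0, 0, -1, 0, 0, 0]]]'

```text
time_s: 20.58
ee_pos: [0.5182, 0.0243, 0.0166]
ee_rot: [-0.074, -0.703, -0.074, 0.704]
wrist_force: [-8.6, -5.1, 8.2]
opening: 0.0002
```

Call:
send_rows --deltas '[[[0, 0, 0, -1, 0, 0, 0], [0, 0, 0, -1, 0, 0, 0]]]'

```text
time_s: 20.82
ee_pos: [0.5191, 0.0244, 0.0165]
ee_rot: [-0.074, -0.702, -0.074, 0.704]
wrist_force: [-9.6, -5.3, 8.9]
opening: 0.0004
```

Call:
send_rows --deltas '[[[0, 0, 0, -1, 0, 0, 0], [0, 0, 0, -1, 0, 0, 0]]]'

```text
time_s: 21.08
ee_pos: [0.52, 0.0246, 0.0165]
ee_rot: [-0.074, -0.702, -0.074, 0.704]
wrist_force: [-10.5, -5.2, 9.4]
opening: 0.0008
```

Call:
send_rows --deltas '[[[0, 0, 0, -0.8, 0, 0, 0], [0, 0, 0, -0.8, 0, 0, 0]]]'

```text
time_s: 21.32
ee_pos: [0.5206, 0.0248, 0.0165]
ee_rot: [-0.074, -0.702, -0.074, 0.704]
wrist_force: [-11.7, -4.9, 10.1]
opening: 0.0003
```

```bash
python3 f.py
```

```text
21.475 [0.52059502 0.02472566 0.01650944] [-11.19  -5.66   9.9 ] fx_c -12.12 x_c mm 514.4 lat -84.1 0.0004557245260126406
```

Call:
send_rows --deltas '[[[0, 0, 0, -0.8, 0, 0, 0], [0, 0, 0, -0.8, 0, 0, 0]]]'

```text
time_s: 21.78
ee_pos: [0.5219, 0.0251, 0.0165]
ee_rot: [-0.074, -0.703, -0.074, 0.704]
wrist_force: [-6.3, -4.7, 3.4]
opening: 0.0006
```

Call:
send_rows --deltas '[[[0, 0, 0, -0.8, 0, 0, 0], [0, 0, 0, -0.8, 0, 0, 0]]]'

```text
time_s: 22.02
ee_pos: [0.523, 0.0253, 0.0165]
ee_rot: [-0.074, -0.703, -0.074, 0.704]
wrist_force: [-5.2, -4.8, 3.2]
opening: 0.0006
```

```bash
python3 f.py
```

```text
22.175 [0.52308901 0.02534978 0.01652102] [-5.39 -4.26  2.56] fx_c -6.16 x_c mm 516.9 lat -84.0 0.0005618794516245858
```

The force dropped from 12 N to 6 N between x = 514.4 and 515.7 mm: the click. Back off slowly and see whether the tray stays.

Call:
send_rows --deltas '[[[0, 0, 0, 1, 0, 0, 0], [0, 0, 0, 2, 0, 0, 0], [0, 0, 0, 3, 0, 0, 0], [0, 0, 0, 4, 0, 0, 0], [0, 0, 0, 5, 0, 0, 0], [0, 0, 0, 6, 0, 0, 0], [0, 0, 0, 7, 0, 0, 0], [0, 0, 0, 9, 0, 0, 0], [0, 0, 0, 11, 0, 0, 0], [0, 0, 0, 13, 0, 0, 0], [0, 0, 0, 16, 0, 0, 0], [0, 0, 0, 16, 0, 0, 0]]]'

```text
time_s: 23.72
ee_pos: [0.5071, 0.0226, 0.0167]
ee_rot: [-0.074, -0.703, -0.074, 0.703]
wrist_force: [-5.3, -1.2, 2.7]
opening: 0.0006
```

```bash
python3 f.py
```

```text
23.875 [0.50730822 0.02260291 0.01668987] [-4.56 -1.17  3.73] fx_c -4.71 x_c mm 500.9 lat -83.4 0.0008473424034352338
```

Call:
send_rows --deltas '[[[0, 0, 0, 1, 0, 0, 0], [0, 0, 0, 2, 0, 0, 0], [0, 0, 0, 3, 0, 0, 0], [0, 0, 0, 3, 0, 0, 0]]]'

```text
time_s: 24.42
ee_pos: [0.5045, 0.022, 0.0167]
ee_rot: [-0.074, -0.703, -0.074, 0.703]
wrist_force: [-5.6, -1.2, 2.6]
opening: 0.0006
```

```bash
python3 f.py; python3 - <<'E'
from h import *
from bench import manip
k=manip.camera('wrist');w,_=pickle.load(open('pics/8.pkl','rb'))
for n,k,xc in(('before',w,509.2),('now',k,498)):
    b=blobs(k,(105,120,40),(130,255,255))[0];P=cv2.boxPoints(b[2]);P=P[np.argsort(P[:,1])];X=onz(k,P[2:].mean(0),.05)
    print(n,b[:2],'outer top x_c',1e3*(X[0]*np.cos(.2094)+X[1]*np.sin(.2094)))
E
```

```text
24.575 [0.50456582 0.02205864 0.01668436] [-4.94  0.01  2.91] fx_c -4.83 x_c mm 498.1 lat -83.3 0.0005893674458744295
before (7805, array([259.7, 224.1])) outer top x_c 518.8760967680736
now (12500, array([260.8, 211.3])) outer top x_c 507.85538384140096
```

The tray followed the fingers out (panel outer face 507.9 vs 518.9 mm), so it had not latched; the drop was either friction slip or the crest just before the catch. I'll push again, further, until the buffer is felt.

Call:
send_rows --deltas '[[[0, 0, 0, -2, 0, 0, 0], [0, 0, 0, -4, 0, 0, 0], [0, 0, 0, -6, 0, 0, 0], [0, 0, 0, -8, 0, 0, 0], [0, 0, 0, -10, 0, 0, 0], [0, 0, 0, -12, 0, 0, 0]]]'

```text
time_s: 25.42
ee_pos: [0.5154, 0.0242, 0.0166]
ee_rot: [-0.074, -0.702, -0.074, 0.704]
wrist_force: [-11.0, -1.6, 8.9]
opening: 0.0005
```

```bash
python3 f.py
```

```text
25.575 [0.51573753 0.02430714 0.01662047] [-8.53 -2.18  7.07] fx_c -8.8 x_c mm 509.5 lat -83.5 0.0010910980971865502
```

Call:
send_rows --deltas '[[[0, 0, 0, -1, 0, 0, 0], [0, 0, 0, -2, 0, 0, 0], [0, 0, 0, -3, 0, 0, 0], [0, 0, 0, -4, 0, 0, 0]]]'

```text
time_s: 26.12
ee_pos: [0.5191, 0.025, 0.0166]
ee_rot: [-0.074, -0.702, -0.074, 0.704]
wrist_force: [-12.2, -2.5, 10.6]
opening: 0.0008
```

Call:
send_rows --deltas '[[[0, 0, 0, -1, 0, 0, 0], [0, 0, 0, -2, 0, 0, 0], [0, 0, 0, -2, 0, 0, 0]]]'

```text
time_s: 26.5
ee_pos: [0.5211, 0.0254, 0.0166]
ee_rot: [-0.074, -0.702, -0.074, 0.704]
wrist_force: [-11.4, -2.0, 10.1]
opening: 0.0005
```

```bash
python3 f.py
```

```text
26.65 [0.5211438  0.02538917 0.01656936] [-10.99  -1.85   9.27] fx_c -11.13 x_c mm 515.0 lat -83.5 0.0004878510804550179
```

Call:
send_rows --deltas '[[[0, 0, 0, -1, 0, 0, 0], [0, 0, 0, -2, 0, 0, 0], [0, 0, 0, -2, 0, 0, 0]]]'

```text
time_s: 27.08
ee_pos: [0.524, 0.026, 0.0166]
ee_rot: [-0.074, -0.703, -0.074, 0.703]
wrist_force: [-5.2, -1.6, 2.1]
opening: 0.0009
```

Call:
send_rows --deltas '[[[0, 0, 0, -0.7, 0, 0, 0], [0, 0, 0, -0.7, 0, 0, 0]]]'

```text
time_s: 27.32
ee_pos: [0.5246, 0.0261, 0.0166]
ee_rot: [-0.074, -0.703, -0.074, 0.703]
wrist_force: [-5.7, -1.8, 2.1]
opening: 0.0002
```

```bash
python3 f.py
```

```text
27.475 [0.52457412 0.02610663 0.016551  ] [-5.46 -2.16  2.22] fx_c -5.79 x_c mm 518.5 lat -83.5 0.0005357112927674367
```

Call:
send_rows --deltas '[[[0, 0, 0, -0.7, 0, 0, 0], [0, 0, 0, -0.7, 0, 0, 0]]]'

```text
time_s: 27.78
ee_pos: [0.5249, 0.0262, 0.0165]
ee_rot: [-0.074, -0.703, -0.074, 0.704]
wrist_force: [-7.5, -2.2, 4.4]
opening: 0.0005
```

Call:
send_rows --deltas '[[[0, 0, 0, -0.7, 0, 0, 0], [0, 0, 0, -0.7, 0, 0, 0]]]'

```text
time_s: 28.02
ee_pos: [0.5252, 0.0262, 0.0165]
ee_rot: [-0.074, -0.702, -0.074, 0.704]
wrist_force: [-9.7, -1.9, 6.8]
opening: 0.0005
```

```bash
python3 f.py
```

```text
28.175 [0.52520288 0.02623124 0.01649953] [-10.03  -2.2    6.9 ] fx_c -10.26 x_c mm 519.2 lat -83.5 0.0001698256703076423
```

Stiff rise now (10 N at 519.2), i.e. the buffer. The first try stopped short of it. Back off and feel whether the tray stays this time.

Call:
send_rows --deltas '[[[0, 0, 0, 1, 0, 0, 0], [0, 0, 0, 2, 0, 0, 0], [0, 0, 0, 3, 0, 0, 0], [0, 0, 0, 4, 0, 0, 0], [0, 0, 0, 5, 0, 0, 0], [0, 0, 0, 6, 0, 0, 0], [0, 0, 0, 7, 0, 0, 0], [0, 0, 0, 8, 0, 0, 0], [0, 0, 0, 9, 0, 0, 0]]]'

```text
time_s: 29.35
ee_pos: [0.518, 0.025, 0.0169]
ee_rot: [0.074, 0.704, 0.074, -0.703]
wrist_force: [-1.1, -0.1, -0.9]
opening: 0.0006
```

```bash
python3 f.py
```

```text
29.5 [0.51796042 0.02494653 0.01690531] [-2.02 -0.41 -0.5 ] fx_c -2.06 x_c mm 511.8 lat -83.3 0.0006004743552984052
```

Call:
send_rows --deltas '[[[0, 0, 0, 1, 0, 0, 0], [0, 0, 0, 2, 0, 0, 0], [0, 0, 0, 3, 0, 0, 0], [0, 0, 0, 4, 0, 0, 0]]]'

```text
time_s: 30.05
ee_pos: [0.5136, 0.0239, 0.0167]
ee_rot: [0.074, 0.703, 0.074, -0.703]
wrist_force: [-0.0, 0.4, -0.6]
opening: 0.0002
```

```bash
python3 f.py; python3 - <<'E'
from h import *
from bench import manip
k=manip.camera('wrist')
b=blobs(k,(105,120,40),(130,255,255))[0];P=cv2.boxPoints(b[2]);P=P[np.argsort(P[:,1])];X=onz(k,P[2:].mean(0),.05)
print(b[:2],'outer top x_c',1e3*(X[0]*np.cos(.2094)+X[1]*np.sin(.2094)))
E
```

```text
30.2 [0.51358254 0.02388765 0.01671028] [-0.09  0.55 -0.23] fx_c 0.02 x_c mm 507.3 lat -83.4 0.0005621208105809312
(7031, array([260.9, 217.1])) outer top x_c 521.3694642617896
```

Contact is lost at about 511 mm and the panel rests at 521.4 mm, clear of the fingers: latched. Retreat and check.

Call:
send_rows --deltas '[[[0, 0, 0, 8, 0, 0, 0], [0, 0, 0, 20, 0, 0, 0], [0, 0, 0, 35, 0, 0, 0], [0, -15, 0, 45, 0, 0, 0], [0, -45, 0, 45, 0, 0, 0], [0, -80, 30, 40, 0, 0, 0], [0, -115, 70, 30, 0, 0, 0], [0, -140, 115, 20, 0, 0, 0], [0, -150, 160, 10, 0, 0, 0], [0, -150, 200, 0, 0, 0, 0], [0, -150, 230, 0, 0, 0, 0], [0, -150, 230, 0, 0, 0, 0]]]'

```text
time_s: 31.8
ee_pos: [0.5606, -0.2034, 0.1662]
ee_rot: [-0.073, -0.703, -0.073, 0.704]
wrist_force: [0.4, 0.3, -0.0]
opening: 0.0007
```

```bash
python3 - <<'E'
from h import *
from bench import manip
c=manip.camera('top');sc=manip.camera('scene');s=manip.get_state();print(s['time_s'],s['ee_pos'],s['wrist_force'])
T=pickle.load(open('pics/top0.pkl','rb'));S=pickle.load(open('pics/scene0.pkl','rb'))
for n,k in(('t0',T),('now',c)):
    for b in blobs(k,(105,120,40),(130,255,255),(110,110,275,260)):print(n,'bl',b[:2],np.round(b[2][1],1))
    for b in blobs(k,(3,150,60),(18,255,255),(200,155,275,260)):print(n,'or',b[:2])
for n,k in(('s0',S),('now',sc)):
    for b in blobs(k,(105,120,40),(130,255,255),(160,180,420,350)):print(n,'bl',b[:2])
I=np.hstack([cv2.resize(c['color'],(400,300)),cv2.resize(sc['color'],(400,300))]);cv2.imwrite('pics/v9.png',I[:,:,::-1])
E
```

```text
31.9 [ 0.56084418 -0.20059654  0.16640595] [ 0.77122833 -0.93496691 -0.53050573]
t0 bl (585, array([237.1, 137.5])) [27. 20.]
t0 bl (532, array([140.8, 190. ])) [21.4 29.2]
t0 bl (237, array([241.3, 216.3])) [ 7.6 34. ]
t0 or (356, array([233. , 180.6]))
t0 or (82, array([236.8, 198.3]))
now bl (581, array([237.1, 137.6])) [27. 20.]
now bl (536, array([140.7, 190. ])) [21.6 29.2]
now bl (232, array([241. , 216.4])) [ 7.4 34. ]
now or (356, array([233. , 180.6]))
now or (84, array([236.9, 198.4]))
s0 bl (1648, array([369.7, 321.5]))
s0 bl (1132, array([197. , 277.4]))
now bl (1651, array([369.6, 321.5]))
now bl (1134, array([196.9, 277.4]))
```

View pics/v9.png

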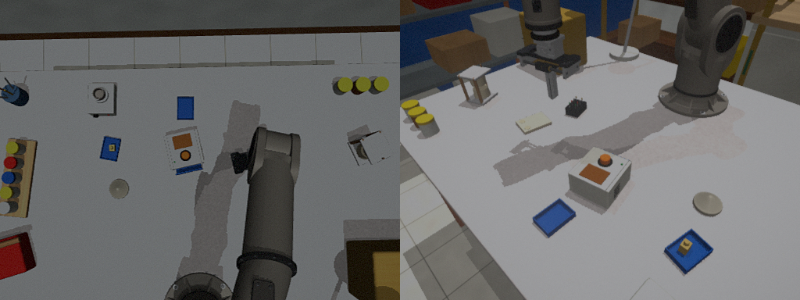

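The tray front is back at its original place (top-view (241,216.4)), the slab is empty, the trays haven't moved, and the arm touches nothing.

```bash
python3 -c "
from bench import manip
print(manip.hand_in())"
```

```text
the job is handed in; nothing more can be done
None
```

I pressed the release button (about 7 N) and the tray popped out. I stood the crowned die at the tray's centre and let go of it. Then I pushed the tray in until it latched, and handed the job in at 31.9 s.

- **Latching took two pushes.** On the first, the force rose to about 12 N and dropped to about 6 N. I took that for the click, but the tray followed the fingers back out. On the second I pushed on until I felt the rubber buffer, about 10 N along the push. After that the tray stayed shut when I backed off, and the fingers lost contact near the shut position.
- **Forces:** I saw no reading above about 16 N in total on the tray, including some unexplained upward rubbing on the panel. This was sampled only at the end of each move, so brief peaks between readings were not seen.
- **Last checks:**
  - The tray front is back within 0.3 pixel of where it started in the top view.
  - The button is up, and the slab is empty.
  - The two loose blue trays show no shift. I checked the burr block and sprue base only by eye in the last picture.
  - The arm is clear of everything.
- **Not checked:** the die was seen upright in the tray before the push. It cannot be seen inside the closed unit, so I did not confirm that it is still upright.

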